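# Slide a mended coaster under the curing lamp and start it

## Task

The broken coaster has been laid together on the white board with fresh resin in its joints: with the fingertips, push the board by its edges along the bench until the coaster lies centred under the low curing lamp, without jamming the board against the lamp's legs. Then press the button on top of the lamp all the way down to start the cure, let it spring back and move clear. Only push: the board stays flat on the bench, the coaster is never touched and its pieces do not shift, and everything else is left where it stands.

Things in the scene. Friction and masses are not known exactly. Their poses are not given: they have to be found in the camera images.
- lamp: curing lamp fixed to the bench: white panel 170 (its x) by 105 mm (its y), 16 thick, on two aluminium side legs: a low bridge with 28 mm headroom, top at 44 mm, 142 mm between the legs (legs 10 mm thick, 95 mm long in y). Origin on the bench at the middle of the passage, which runs along the lamp's y axis (roughly left-right for the robot) and is open at both ends; z up
- board: white board 120 (its x) by 160 mm (its y): 10 mm slab on four plastic glides 4 mm high (14 in all; glides 43 and 63 mm from the middle, so pressing on its rim can tip it). 0.25 to 0.5 kg, friction about 0.6. Stands left or right of the lamp, its y axis within about 0.35 rad of the passage; the 120 mm width goes between the legs. Origin under its middle, on the bench; z up
- board_top (a point): middle of the board's top face, 14 mm above the bench: also the centre of the coaster
- piece_a: one of three loose pieces of a grey round coaster, 80 mm across, 8 mm thick, in the middle of the board (top 22 mm above the bench, 6 mm below the lamp's panel). Origin at the coaster's centre on its underside, so all three origins lie at the middle of the board's top while the coaster is whole
- piece_b: second piece of the coaster, origin as for the first
- piece_c: third piece of the coaster, origin as for the first
- lamp_button (a joint): the lamp's push button: 0 up, 0.005 m fully down, springs back; takes about 4 N to press fully. It counts as pressed beyond 0.0035 m
- lamp_button_top (a point): centre of the button's top face, a grey disc 22 mm across on the panel's top at x = -55 mm in the lamp's frame, 53 mm above the bench (9 mm above the panel)
- yellow_bowl: yellow glazed bowl, 110 mm across, 60 high, standing on the other side of the lamp from the board (bystander; origin under its foot)
- dark_bowl: dark glazed bowl, 100 mm across, 48 high, further beyond the lamp (bystander; origin under its foot)
- resin_cup: tiny white ceramic cup, 40 mm across, 28 high, just beyond the lamp (bystander; origin under its foot)
- spatula: spatula with a wooden handle, 150 mm long, lying between robot and lamp (bystander; origin under its middle)
- grey_bowl: grey glazed bowl, 110 mm across, 50 high, at the right edge of the work area (bystander; origin under its foot)
- sherd: flat grey sherd, about 53 x 43 x 6 mm, lying beyond the lamp (bystander; origin under its middle)
- goggles: clear safety goggles, 138 mm wide, 57 high, at the left edge of the work area (bystander; origin under the middle)

How it is judged:
By the outcome, as a careful person would: the job done as asked, in the order asked, and still so for the second after the job is handed in, with the robot touching nothing.
It also fails if it takes over 72 s, if anything falls off the work surface, if the arm or the gripper's body presses on something with over 40 N, if the wrist force passes 120 N, or if a joint passes its speed limit or range.

## Robot

A 6-joint arm with a two-finger parallel gripper is mounted at the origin on the work surface. World frame = base frame: x ahead of the robot, y to its left, z up, the work surface at z = 0. Lengths are in m, angles in degrees, forces in N, time in s.
With the tool pointing down it reaches from about 0.3 to 0.875 m from the base axis. Payload 4.2 kg.
Tool frame: the origin (TCP) lies midway between the tips of the shut fingers; the grasp point (between the pads) lies 19 mm behind it; z points along the fingers, y is the direction in which the jaws open and shut (so a half turn about z gives the same grasp; the last joint's range is limited). The gripper opens to 85 mm and grips with 20 to 120 N. Pads are 22 mm wide; open, the fingers measure 114 mm over their backs; the gripper's body (76 mm by 85 mm) begins 54 mm behind the grasp point. The pads swing forward as they close: fully open they stand 13 mm farther back than shut.
Start: joints at [-67.323, 18.312, 89.639, -0, 72.044, -1.146], TCP at [0.232, -0.526, 0.199] pointing down, gripper open.
Joint ranges: [-177.97, 177.97], [-48.28, 115.42], [12.27, 149.76], [-77.06, 257.06], [2.81, 150.46], [-146.56, 146.56]. Speed limits (degrees/s): [147.25, 147.25, 180, 180, 180, 180].

## Interface

Orientations are given as [roll, pitch, yaw] about the fixed x, y, z axes, in that order (R = Rz(yaw) Ry(pitch) Rx(roll)).
In Python, from cell import ctrl gives the robot as it stands.
- The arm moves only by the tool servo_tool, never from a script. Its argument "targets" is a list of rows, each a list of 5 numbers: the shift along the tool's x, y, z in m, then the turn about the tool's z in rad, then the opening, from -1 (shut) to 1 (fully open). In form: [[tx, ty, tz, spin, jaw], ...]. A call has 1 to 20 rows; each row shifts and turns the commanded pose from where the row before left it, along the tool's axes as they then stand; what a row does not reach is not made up. A row lasts 1/12 s, in which the tool goes at most 41.7 mm and 7.16 degrees, less where a joint would pass 70% of its speed; a pose out of reach is approached as far as the arm can. A call with a gripper value outside its range is refused whole. The fingers move at their own pace and stop on an object; "newtons" is the grip in N (left out, the last holds). Time passes only in rows, so rows that do not move let the fingers close. It gives the time, the measured TCP pose, the force and the opening at its end, in the units of the state.
- ctrl.sense(): the state, without advancing time (a new reading comes with each control period).
- ctrl.read_camera(name): name is "side" or "top" or "wrist"; returns (picture, depth): 384x512x3 uint8, red, green, blue; 384x512 float32, m along the optical axis (not along the pixel's ray), 0 where there is no reading.
- ctrl.camera_model(name): a dict with "fx", "fy", "cx", "cy" (pixels), "distortion" ([k1, k2, p1, p2, k3] as OpenCV has them; the pictures are not rectified), "xyz" and "rotation" of the camera in the world; the wrist camera has in their place "hand_eye" (4x4, takes a point from camera to tool coordinates, whose origin is the TCP and whose axes are the flange's). Camera axes: x right, y down, z forward; pixel columns grow to the right and rows downward; lengths in m; the calibration is good to about 2 mm. A picture is of the moment at which its call begins: read the wrist's pose just before it. camera_model takes no time and is no camera call.
- ctrl.job_done(): hands the job in, once; it reports no verdict.
The state is a dict: "time_s": time; "qpos": joint angles; "joint_velocities": joint speeds; "joint_torque": joint torques, N m; "tcp_pos": TCP position; "eef_rot": TCP orientation; "force": force on the tool from outside, world axes, zero at the start; "torque": the same for the moment, N m; "width": finger opening in m.
Only numpy, scipy, OpenCV 4.12 (cv2) and the standard library are available. Lean on these libraries where they do the work, as an engineer would, in place of code of your own. Each camera call takes 0.05 s, during which the arm holds its last target.

## Working session

There is one attempt and no reset: what is moved stays moved. The work goes in short steps, Python scripts to look and compute and a tool call to move; the robot and the scene stay as the last step left them, time stands still between calls to the robot, and variables do not carry over. Pictures are saved under pics/ and viewed, and the job is handed in when it is done.

Besides the shell and the picture viewer there is one more tool, called after "Call:" as a command line: name --pt "numbers of a row" for each row, then --argument value for the rest. servo_tool: Moves the arm, as the interface text tells. Its arguments: {"type":"object","properties":{"targets":{"type":"array"},"newtons":{"type":"number"}},"required":["targets"]}

```bash
ls; mkdir -p pics; python3 - <<'E'
from cell import ctrl
import cv2,numpy as np
s=ctrl.sense();print(s)
for n in("top","side"):
    p,d=ctrl.read_camera(n);cv2.imwrite(f"pics/{n}0.png",p[:,:,::-1]);np.save(f"pics/{n}0d.npy",d)
    print(n,ctrl.camera_model(n))
print(ctrl.camera_model("wrist"))
E
```

```text
pics
{'time_s': 0.0, 'qpos': array([-6.73201493e+01,  1.83515354e+01,  8.97081145e+01, -1.70593086e-03,
        7.20442258e+01, -1.14584182e+00]), 'joint_velocities': array([ 0.06768595,  0.03348053, -0.11653497, -0.03391086,  0.0003007 ,
        0.05556907]), 'joint_torque': array([ 3.03500135e-03, -4.15519238e+01, -2.34160280e+01,  3.53535715e-04,
        8.15345702e-03,  2.95160888e-06]), 'tcp_pos': array([ 0.23205459, -0.52549344,  0.1984718 ]), 'eef_rot': array([-1.79896113e+02, -4.55677994e-04,  2.38262195e+01]), 'force': array([-0.7342714 , -0.2656884 , -0.55161059]), 'torque': array([-0.00691929, -0.06462749, -0.01428548]), 'width': 0.08533438350889994}
top {'fx': 425.5284982720585, 'fy': 425.5284982720585, 'cx': 255.59333163359858, 'cy': 191.5093543452724, 'distortion': array([-0.10126218,  0.        ,  0.        ,  0.        ,  0.        ]), 'xyz': array([0.51328456, 0.01284511, 1.27489588]), 'rotation': array([-176.33672597,    0.25716618,  -89.37660769])}
side {'fx': 348.4953098372898, 'fy': 348.4953098372898, 'cx': 258.723790592642, 'cy': 194.72434069783324, 'distortion': array([-0.02092621,  0.        ,  0.        ,  0.        ,  0.        ]), 'xyz': array([0.09890639, 0.77066089, 0.58517518]), 'rotation': array([-119.6809341 ,   -0.16827072, -147.53906143])}
{'fx': 288.42804012926996, 'fy': 288.42804012926996, 'cx': 254.83862992860773, 'cy': 190.9750328796606, 'distortion': array([-0.06175855,  0.        ,  0.        ,  0.        ,  0.        ]), 'hand_eye': array([[-9.32067107e-04, -9.52381998e-01, -3.04905988e-01,
         7.86909327e-02],
       [ 9.99999301e-01, -1.10963688e-03,  4.09082594e-04,
         1.07197491e-03],
       [-7.27937827e-04, -3.04905394e-01,  9.52382366e-01,
        -1.73853451e-01],
       [ 0.00000000e+00,  0.00000000e+00,  0.00000000e+00,
         1.00000000e+00]])}
```

View pics/top0.png

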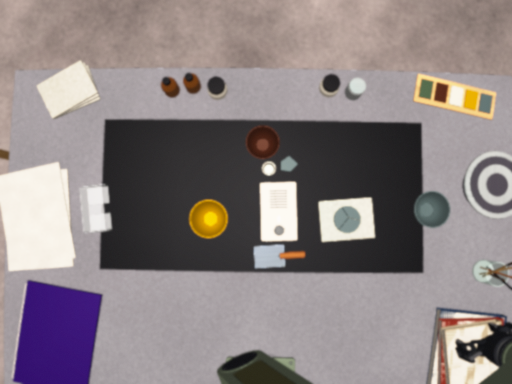

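View pics/side0.png

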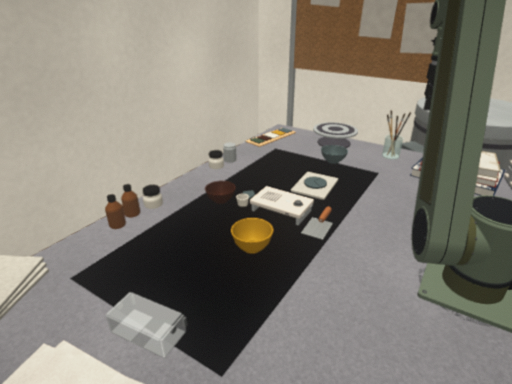

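```bash
python3 - <<'E'
import cv2
p=cv2.imread("pics/top0.png")
c=p[110:240,150:400]
cv2.imwrite("pics/top0z.png",cv2.resize(c,None,fx=3.2,fy=3.2,interpolation=cv2.INTER_CUBIC))
E
```

```text
(no output)
```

View pics/top0z.png

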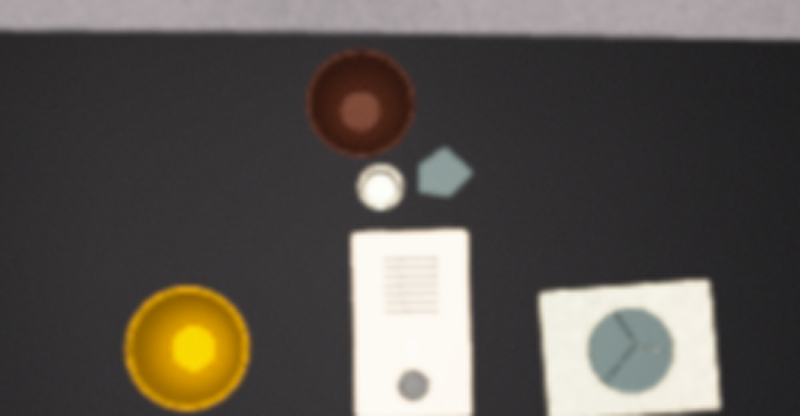

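The top view shows the lamp at about (279,211), with its button at (279,230) on the robot side. The board is to its right at about (346,220), nearer the robot and slightly rotated, with the coaster at its middle. The spatula lies at (254–305, 245–268). Next I'll measure poses.

```bash
cat > h.py <<'E'
import cv2,numpy as np
from scipy.spatial.transform import Rotation as Ro
from cell import ctrl
def proj(n,uv,z):
    m=ctrl.camera_model(n);K=np.array([[m["fx"],0,m["cx"]],[0,m["fy"],m["cy"]],[0,0,1]])
    u=cv2.undistortPoints(np.float64(uv).reshape(-1,1,2),K,m["distortion"]).reshape(-1,2)
    R=Ro.from_euler("xyz",m["rotation"],degrees=True).as_matrix()
    d=np.c_[u,np.ones(len(u))]@R.T
    return m["xyz"]+d*((z-m["xyz"][2])/d[:,2])[:,None]
def rect(img,roi,z,thr=120):
    x0,y0,x1,y1=roi
    g=img[y0:y1,x0:x1].min(2)
    S=8
    G=cv2.resize(g,None,fx=S,fy=S,interpolation=cv2.INTER_CUBIC)
    c,_=cv2.findContours((G>thr).astype('u1'),cv2.RETR_EXTERNAL,cv2.CHAIN_APPROX_NONE)
    c=max(c,key=cv2.contourArea).reshape(-1,2)
    uv=(c+.5)/S-.5+[x0,y0]
    w=proj("top",uv,z)[:,:2]
    r=cv2.minAreaRect((w*1000).astype(np.float32))
    # moment-based centre
    mm=cv2.moments((w*1000).astype(np.float32).reshape(-1,1,2))
    return r,(mm['m10']/mm['m00'],mm['m01']/mm['m00']),cv2.boxPoints(r)
E
python3 - <<'E'
from h import *
p=cv2.imread("pics/top0.png")
for nm,roi,z in(("lamp",(250,172,306,247),.044),("board",(308,185,390,255),.014)):
    print(nm,rect(p,roi,z))
# coaster, button
d=np.load("pics/top0d.npy");print(d[211,279],d[220,325],d[150,300])
print("btn",proj("top",[[150+413/3.2,110+385/3.2]],.053),"coaster",proj("top",[[150+630/3.2,110+350/3.2]],.022))
print("spatula",proj("top",[[305,255],[254,268],[254,245],[286,268]],.0))
E
```

```text
lamp (((536.2428588867188, -46.59979248046875), (173.8329620361328, 108.65372467041016), 1.8511403799057007), (536.3611069620675, -46.70152998035596), array([[ 447.6168   ,    4.8910627],
       [ 451.12668  , -103.705956 ],
       [ 624.8689   ,  -98.090645 ],
       [ 621.359    ,   10.506371 ]], dtype=float32))
board (((514.6486206054688, -251.04879760742188), (123.7002944946289, 163.32901000976562), 4.7544660568237305), (514.7658755306122, -250.91472519780856), array([[ 446.24246, -174.79181],
       [ 459.78015, -337.5588 ],
       [ 583.0548 , -327.3058 ],
       [ 569.5171 , -164.53879]], dtype=float32))
1.232354 1.2602894 1.2834551
btn [[ 0.48083847 -0.04922621  0.053     ]] coaster [[ 0.51390993 -0.25085626  0.022     ]]
spatula [[ 0.40663254 -0.12998383  0.        ]
 [ 0.36656567  0.02171625  0.        ]
 [ 0.4349098   0.02246824  0.        ]
 [ 0.36753338 -0.07358557  0.        ]]
```

Board relative to the lamp: 28 mm too near the robot, 204 mm right and 2.9° rotated. I'll square it with a two-finger push in lamp +x first. Now to turn and travel above.

Call:
servo_tool --pt "0 0 0 0.048 1" --pt "0 0 0 0.048 1" --pt "0 0 0 0.048 1" --pt "0 0 0 0.048 1" --pt "0 0 0 0.048 1" --pt "0 0 0 0.048 1" --pt "0 0 0 0.048 1" --pt "0 0 0 0.048 1" --pt "0.0167 -0.0221 0 0 1" --pt "0.0167 -0.0221 0 0 1" --pt "0.0167 -0.0221 0 0 1" --pt "0.0167 -0.0221 0 0 1" --pt "0.0167 -0.0221 0 0 1" --pt "0.0167 -0.0221 0 0 1" --pt "0.0167 -0.0221 0 0 1" --pt "0.0167 -0.0221 0 0 1" --pt "0.0167 -0.0221 0 0 1" --pt "0.0167 -0.0221 0 0 1" --pt "0.0167 -0.0221 0 0 1" --pt "0.0167 -0.0221 0 0 1"

```text
time_s: 1.77
tcp_pos: [0.4245, -0.2532, 0.199]
eef_rot: [-180.0, 0.0, 1.8]
force: [1.0, -0.4, -1.0]
width: 0.085
```

Call:
servo_tool --pt "0 0 0 0 1" --pt "0 0 0 0 1"

```text
time_s: 1.93
tcp_pos: [0.4244, -0.2537, 0.199]
eef_rot: [-180.0, 0.1, 2.0]
force: [0.4, -0.4, -0.0]
width: 0.0854
```

Call:
servo_tool --pt "0 0 0.02 0 1" --pt "0 0 0.02 0 1" --pt "0 0 0.02 0 1" --pt "0 0 0.02 0 1" --pt "0 0 0.02 0 1" --pt "0 0 0.02 0 1" --pt "0 0 0.02 0 1" --pt "0 0 0.02 0 1" --pt "0 0 0.02 0 1" --pt "0 0 0 0 1"

```text
time_s: 2.77
tcp_pos: [0.4208, -0.254, 0.0161]
eef_rot: [-179.8, 0.4, 1.7]
force: [-0.2, 0.8, 0.4]
width: 0.0856
```

```bash
python3 - <<'E'
from h import *
print(ctrl.sense()["tcp_pos"])
p,d=ctrl.read_camera("wrist");cv2.imwrite("pics/w1.png",p[:,:,::-1])
p,d=ctrl.read_camera("side");cv2.imwrite("pics/s1.png",cv2.resize(p[110:270,200:400,::-1],None,fx=3.5,fy=3.5))
E
```

```text
[ 0.42084869 -0.25401498  0.01607023]
```

View pics/w1.png

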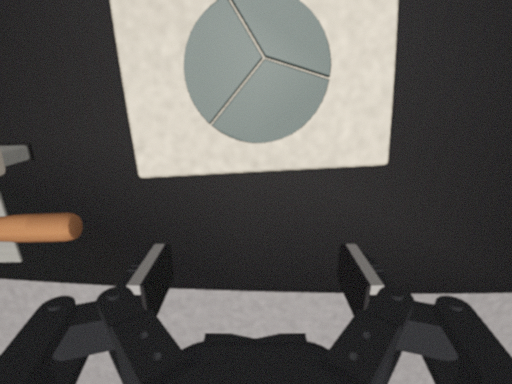

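View pics/s1.png

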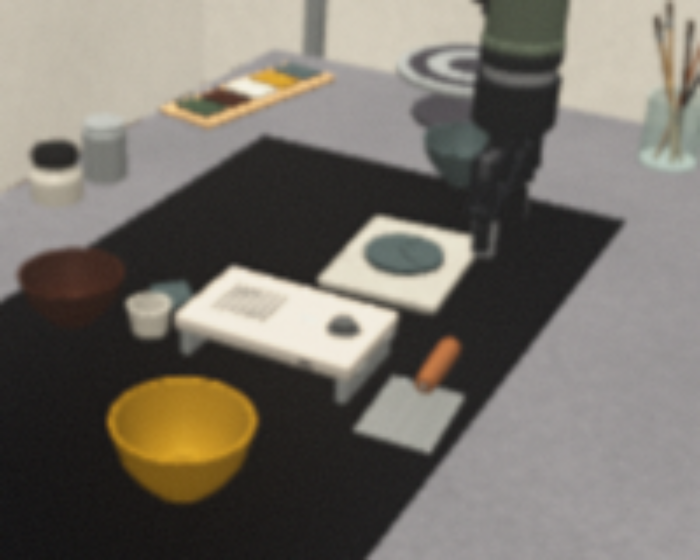

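In the wrist view the board's near edge is at rows 165–178 and the fingertips are at (150,250) and (365,255). There is a clear gap, and the handle at (80,228) lies outside the fingers. I'll go down to slab height.

Call:
servo_tool --pt "0 0 0.007 0 1" --pt "0 0 0.007 0 1" --pt "0 0 0.004 0 1" --pt "0 0 0.002 0 1" --pt "0 0 0.002 0 1" --pt "0 0 0 0 1" --pt "0 0 0 0 1"

```text
time_s: 3.45
tcp_pos: [0.4242, -0.2546, -0.0026]
eef_rot: [180.0, -0.0, 1.8]
force: [-0.5, 0.0, 0.5]
width: 0.0858
```

Call:
servo_tool --pt "0 0 0.002 0 1" --pt "0 0 0.002 0 1" --pt "0.002 0 0 0 1" --pt "0.003 0 0 0 1" --pt "0.003 0 0 0 1" --pt "0.002 0 0 0 1" --pt "0.002 0 0 0 1" --pt "0.001 0 0 0 1" --pt "0.001 0 0 0 1" --pt "0.001 0 0 0 1" --pt "0.001 0 0 0 1" --pt "0.001 0 0 0 1" --pt "0.001 0 0 0 1" --pt "0.001 0 0 0 1" --pt "0.001 0 0 0 1" --pt "0.001 0 0 0 1" --pt "0.001 0 0 0 1" --pt "0.001 0 0 0 1"

```text
time_s: 4.95
tcp_pos: [0.4472, -0.2539, -0.0067]
eef_rot: [180.0, -0.0, 1.8]
force: [-0.6, -0.4, -0.4]
width: 0.0852
```

```bash
python3 - <<'E'
from h import *
print(ctrl.sense()["tcp_pos"],ctrl.sense()["force"])
p,d=ctrl.read_camera("wrist");cv2.imwrite("pics/w2.png",p[:,:,::-1])
E
```

```text
[ 0.44720666 -0.25387218 -0.00668432] [-0.59374248 -0.35112743 -0.36587442]
```

View pics/w2.png

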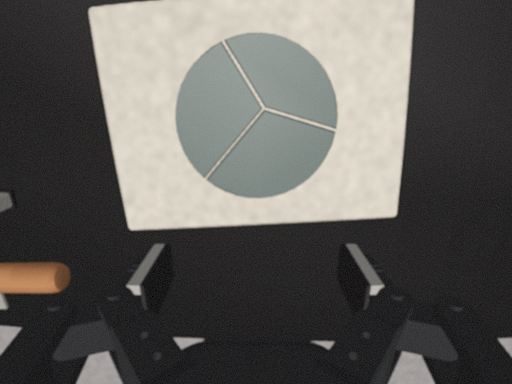

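```bash
cat >> h.py <<'E'
def wproj(P):
    m=ctrl.camera_model("wrist");K=np.array([[m["fx"],0,m["cx"]],[0,m["fy"],m["cy"]],[0,0,1]])
    T=np.linalg.inv(m["hand_eye"])
    P=np.atleast_2d(P)@T[:3,:3].T+T[:3,3]
    return cv2.projectPoints(P.reshape(-1,1,3),np.zeros(3),np.zeros(3),K,m["distortion"])[0].reshape(-1,2)
def wray(uv,z):  # tool-frame points at tool z
    m=ctrl.camera_model("wrist");K=np.array([[m["fx"],0,m["cx"]],[0,m["fy"],m["cy"]],[0,0,1]])
    u=cv2.undistortPoints(np.float64(uv).reshape(-1,1,2),K,m["distortion"]).reshape(-1,2)
    T=m["hand_eye"];d=np.c_[u,np.ones(len(u))]@T[:3,:3].T
    return T[:3,3]+d*((z-T[2,3])/d[:,2])[:,None]
E
python3 - <<'E'
from h import *
print(wproj([[.011,.045,-.013],[.011,-.045,-.013],[-.011,.045,-.013],[0,0,0]]))
tz=-.0067-.014
print("board corners top in tool",wray([[130,230],[397,215],[412,-2],[90,10]],tz))
E
python3 -c "
import cv2
p=cv2.imread('pics/w2.png')[190:340,90:420];cv2.imwrite('pics/w2z.png',cv2.resize(p,None,fx=2.4,fy=2.4))"
```

```text
[[327.70549982 217.01525067]
 [179.16465178 217.14875768]
 [324.90994357 249.25134206]
 [253.54548194 224.90643667]]
board corners top in tool [[ 0.00594135 -0.07289187 -0.0207    ]
 [ 0.0152969   0.08365157 -0.0207    ]
 [ 0.12713064  0.07631147 -0.0207    ]
 [ 0.12213136 -0.07883408 -0.0207    ]]
```

View pics/w2z.png

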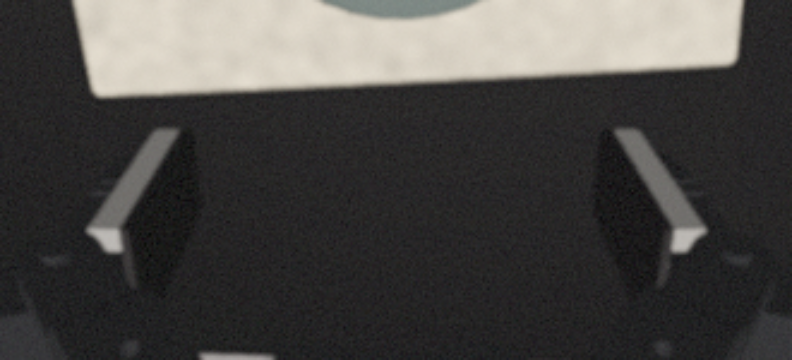

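```bash
python3 - <<'E'
from h import *
print(ctrl.sense()["tcp_pos"])
p,d=ctrl.read_camera("wrist")
np.set_printoptions(linewidth=200,precision=3,suppress=True)
print(d[210:300:6,130:190:6])
m=ctrl.camera_model("wrist");T=m["hand_eye"]
for u,v in((163,246),(160,250),(150,268),(170,262),(350,246)):
    z=d[v,u];c=np.array([(u-m["cx"])/m["fx"]*z,(v-m["cy"])/m["fy"]*z,z]);print(u,v,z,T[:3,:3]@c+T[:3,3])
g=np.clip(p.astype(float)*3,0,255).astype('u1')[190:340,90:420,::-1]
cv2.imwrite("pics/w2b.png",cv2.resize(g,None,fx=2.4,fy=2.4))
p,d=ctrl.read_camera("side");cv2.imwrite("pics/s2.png",cv2.resize(p[140:200,270:370,::-1],None,fx=7,fy=7,interpolation=cv2.INTER_CUBIC))
E
```

```text
[ 0.44746412 -0.25391547 -0.00666099]
[[0.164 0.166 0.165 0.166 0.166 0.166 0.165 0.166 0.166 0.164]
 [0.165 0.167 0.165 0.167 0.167 0.166 0.167 0.165 0.166 0.166]
 [0.168 0.167 0.168 0.167 0.168 0.167 0.168 0.168 0.167 0.167]
 [0.169 0.169 0.17  0.17  0.169 0.17  0.168 0.184 0.184 0.183]
 [0.    0.185 0.184 0.186 0.186 0.186 0.186 0.    0.186 0.184]
 [0.186 0.185 0.186 0.186 0.186 0.186 0.186 0.186 0.186 0.185]
 [0.189 0.187 0.189 0.186 0.138 0.139 0.138 0.189 0.188 0.188]
 [0.188 0.189 0.189 0.189 0.132 0.    0.139 0.188 0.189 0.189]
 [0.191 0.191 0.135 0.128 0.128 0.129 0.138 0.189 0.191 0.19 ]
 [0.192 0.129 0.122 0.123 0.122 0.13  0.138 0.147 0.191 0.192]
 [0.125 0.118 0.118 0.118 0.12  0.129 0.138 0.148 0.193 0.193]
 [0.12  0.113 0.113 0.115 0.121 0.126 0.138 0.147 0.195 0.194]
 [0.11  0.11  0.11  0.113 0.12  0.129 0.138 0.195 0.197 0.197]
 [0.108 0.109 0.109 0.113 0.12  0.128 0.    0.198 0.199 0.197]
 [0.101 0.108 0.111 0.114 0.121 0.127 0.136 0.2   0.2   0.199]]
163 246 0.13717033 [ 0.012 -0.043 -0.051]
160 250 0.13373493 [ 0.012 -0.043 -0.055]
150 268 0.11941959 [ 0.012 -0.043 -0.07 ]
170 262 0.14447881 [ 0.001 -0.042 -0.047]
350 246 0.1386928 [ 0.012  0.047 -0.05 ]
```

View pics/s2.png

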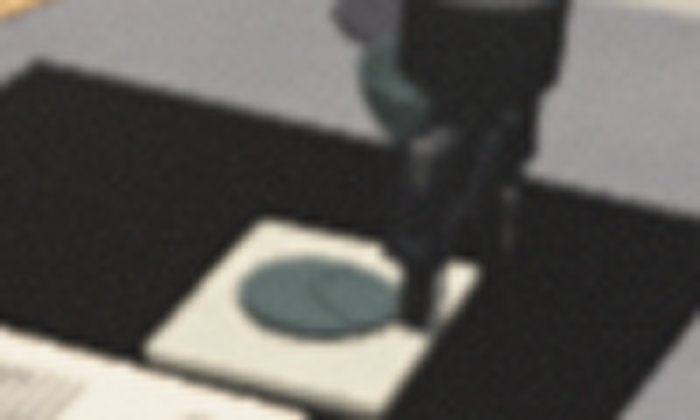

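View pics/w2b.png

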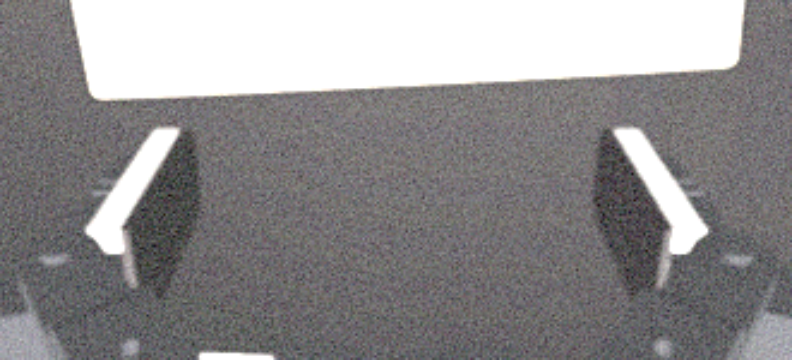

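```bash
cat >> h.py <<'E'
def fproj(n,P):
    m=ctrl.camera_model(n);K=np.array([[m["fx"],0,m["cx"]],[0,m["fy"],m["cy"]],[0,0,1]])
    R=Ro.from_euler("xyz",m["rotation"],degrees=True).as_matrix()
    P=(np.atleast_2d(P)-m["xyz"])@R
    return cv2.projectPoints(P.reshape(-1,1,3),np.zeros(3),np.zeros(3),K,m["distortion"])[0].reshape(-1,2)
E
python3 - <<'E'
from h import *
for x in(.436,.459):
  for y in (-.211,-.197):
    for z in(.006,.044):
      q=fproj("side",[[x,y,z]])[0];print(x,y,z,q,(q-[270,140])*7)
E
```

```text
0.436 -0.211 0.006 [330.74347979 195.94231158] [425.2043585  391.59618109]
0.436 -0.211 0.044 [331.9576232  185.92452026] [433.70336239 321.47164182]
0.436 -0.197 0.006 [329.11975574 197.71282375] [413.8382902  403.98976622]
0.436 -0.197 0.044 [330.31857582 187.63317786] [422.23003073 333.43224504]
0.459 -0.211 0.006 [324.34525873 194.10453372] [380.41681111 378.73173607]
0.459 -0.211 0.044 [325.44421384 184.14810762] [388.10949685 309.03675332]
0.459 -0.197 0.006 [322.67933088 195.8427579 ] [368.75531614 390.8993053 ]
0.459 -0.197 0.044 [323.76132414 185.82507784] [376.329269   320.77554486]
```

Depth and the side view agree: the open fingertips are about 50 mm behind the reported TCP, not 13 mm. They are still 44 mm above the bench and hovering just at the board's edge. I'll back off, then lower properly with the force watched.

Call:
servo_tool --pt "-0.006 0 0 0 1" --pt "-0.008 0 0 0 1" --pt "-0.008 0 0 0 1" --pt "0 0 0 0 1" --pt "0 0 0.006 0 1" --pt "0 0 0.006 0 1" --pt "0 0 0.006 0 1" --pt "0 0 0.006 0 1" --pt "0 0 0.004 0 1" --pt "0 0 0.002 0 1" --pt "0 0 0 0 1" --pt "0 0 0 0 1"

```text
time_s: 6.1
tcp_pos: [0.4252, -0.2546, -0.0369]
eef_rot: [-180.0, 0.0, 1.8]
force: [-0.4, -0.8, 0.1]
width: 0.0854
```

```bash
python3 - <<'E'
from h import *
print(ctrl.sense()["tcp_pos"],ctrl.sense()["force"])
p,d=ctrl.read_camera("wrist");cv2.imwrite("pics/w3.png",p[:,:,::-1])
m=ctrl.camera_model("wrist");T=m["hand_eye"]
np.set_printoptions(precision=4,suppress=True)
for u,v in((163,246),(350,246),(250,260)):
    z=d[v,u];c=np.array([(u-m["cx"])/m["fx"]*z,(v-m["cy"])/m["fy"]*z,z]);print(u,v,z,T[:3,:3]@c+T[:3,3])
E
```

```text
[ 0.42520946 -0.25457167 -0.03686905] [-0.3838713  -0.83962078  0.09165487]
163 246 0.13922548 [ 0.0114 -0.0435 -0.0493]
350 246 0.13841417 [ 0.0117  0.0465 -0.0501]
250 260 0.15675588 [-0.0044 -0.0018 -0.036 ]
```

View pics/w3.png

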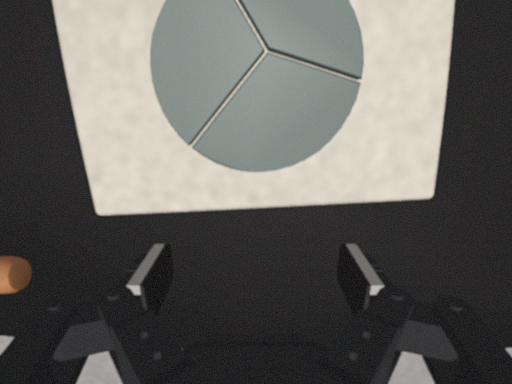

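Call:
servo_tool --pt "0 0 0.003 0 1" --pt "0 0 0.002 0 1" --pt "0 0 0.001 0 1" --pt "0 0 0 0 1"

```text
time_s: 6.48
tcp_pos: [0.425, -0.2545, -0.0429]
eef_rot: [-180.0, 0.0, 1.8]
force: [0.2, 0.0, 0.1]
width: 0.0853
```

Call:
servo_tool --pt "0.001 0 0 0 1" --pt "0.002 0 0 0 1" --pt "0.002 0 0 0 1" --pt "0.002 0 0 0 1" --pt "0.001 0 0 0 1" --pt "0.001 0 0 0 1" --pt "0.001 0 0 0 1" --pt "0.001 0 0 0 1" --pt "0.001 0 0 0 1" --pt "0.001 0 0 0 1" --pt "0.001 0 0 0 1" --pt "0.001 0 0 0 1" --pt "0.001 0 0 0 1" --pt "0.001 0 0 0 1" --pt "0.001 0 0 0 1" --pt "0.001 0 0 0 1" --pt "0.001 0 0 0 1" --pt "0.001 0 0 0 1" --pt "0.001 0 0 0 1" --pt "0.001 0 0 0 1"

```text
time_s: 8.15
tcp_pos: [0.448, -0.2535, -0.0428]
eef_rot: [-180.0, 0.0, 1.8]
force: [-3.2, 1.0, 2.2]
width: 0.0853
```

```bash
python3 - <<'E'
from h import *
print(ctrl.sense()["tcp_pos"],ctrl.sense()["force"])
p,d=ctrl.read_camera("wrist");cv2.imwrite("pics/w4.png",p[:,:,::-1])
E
```

```text
[ 0.44795533 -0.25354729 -0.04279293] [-3.20093309  0.96873814  2.17954021]
```

View pics/w4.png

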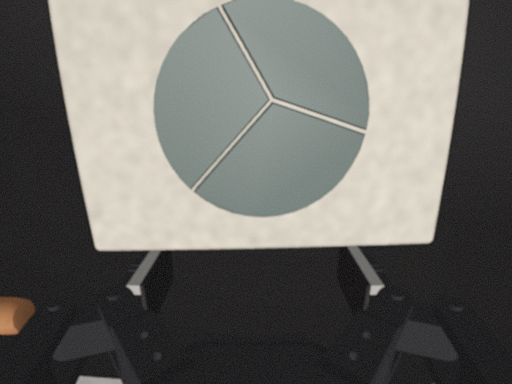

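Contact is clean: both fingertips are under the edge line at row 245 and the coaster is intact. I'll continue pushing.

Call:
servo_tool --pt "0.001 0 0 0 1" --pt "0.001 0 0 0 1" --pt "0.001 0 0 0 1" --pt "0.001 0 0 0 1" --pt "0.001 0 0 0 1" --pt "0.001 0 0 0 1" --pt "0.001 0 0 0 1" --pt "0.001 0 0 0 1" --pt "0.001 0 0 0 1" --pt "0.001 0 0 0 1" --pt "0.001 0 0 0 1" --pt "0.001 0 0 0 1" --pt "0.001 0 0 0 1" --pt "0.001 0 0 0 1" --pt "0.001 0 0 0 1" --pt "0.001 0 0 0 1" --pt "0.001 0 0 0 1" --pt "0.001 0 0 0 1" --pt "0 0 0 0 1"

```text
time_s: 9.78
tcp_pos: [0.4665, -0.2533, -0.0427]
eef_rot: [180.0, -0.0, 1.8]
force: [-0.5, 0.2, -1.3]
width: 0.0854
```

```bash
cat >> h.py <<'E'
def edges(img,roi,z,thr=120):
    r,c,b=rect(img,roi,z,thr); return r
def top(name):
    p,d=ctrl.read_camera("top");cv2.imwrite(f"pics/{name}.png",p[:,:,::-1])
    cv2.imwrite(f"pics/{name}z.png",cv2.resize(p[150:290,220:420,::-1],None,fx=4,fy=4,interpolation=cv2.INTER_CUBIC));return np.ascontiguousarray(p[:,:,::-1])
E
python3 - <<'E'
from h import *
print(ctrl.sense()["tcp_pos"],ctrl.sense()["force"])
p=top("t5");print(rect(p,(308,180,390,255),.014))
E
```

```text
[ 0.46648475 -0.25328383 -0.04266773] [-0.53403578  0.18948802 -1.30257099]
(((538.0559692382812, -253.55487060546875), (122.31299591064453, 163.56471252441406), 2.644902229309082), (546.2021322491947, -244.45410070947688), array([[ 473.1907 , -174.68176],
       [ 480.73856, -338.0722 ],
       [ 602.92126, -332.42798],
       [ 595.3734 , -169.03754]], dtype=float32))
```

View pics/t5z.png

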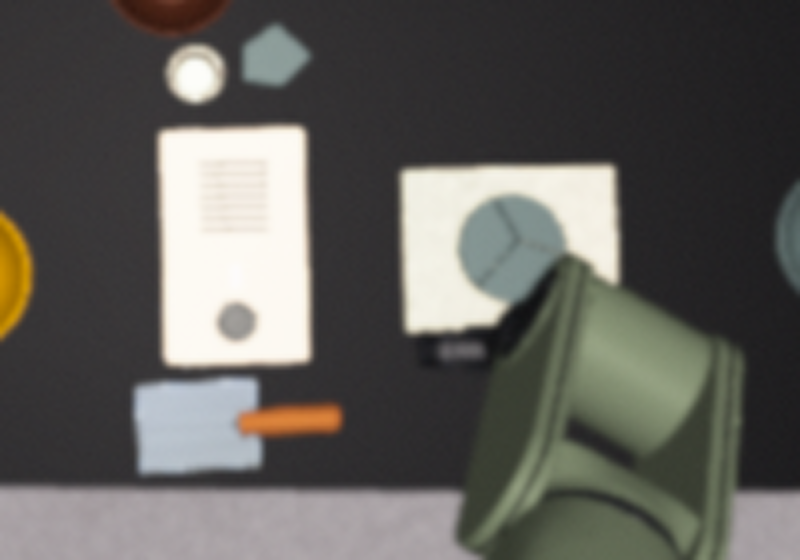

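Call:
servo_tool --pt "0.001 0 0 0 1" --pt "0.001 0 0 0 1" --pt "0.001 0 0 0 1" --pt "0.001 0 0 0 1" --pt "0.001 0 0 0 1" --pt "0 0 0 0 1" --pt "-0.005 0 0 0 1" --pt "-0.01 0 0 0 1" --pt "-0.015 0 0 0 1" --pt "0 0 -0.02 0 1" --pt "0 0 -0.03 0 1" --pt "0 0 -0.03 0 1" --pt "0 0 -0.03 0 1" --pt "-0.03 0.03 -0.02 0 1" --pt "-0.03 0.03 0 0 1" --pt "0 0.03 0 0 1" --pt "0 0.03 0 0 1" --pt "0 0.03 0 0 1" --pt "0 0 0 0 1"

```text
time_s: 11.42
tcp_pos: [0.39, -0.4075, 0.0856]
eef_rot: [179.7, -0.2, 1.6]
force: [0.2, -0.6, -0.6]
width: 0.0857
```

```bash
python3 - <<'E'
from h import *
print(ctrl.sense()["tcp_pos"],ctrl.sense()["eef_rot"],ctrl.sense()["qpos"])
p=top("t6");print(rect(p,(308,180,390,255),.014));print(rect(p,(250,172,306,247),.044)[:2])
E
```

```text
[ 0.39003611 -0.40751912  0.08563875] [179.6807524   -0.18987287   1.62517035] [-4.73828666e+01  2.26131667e+01  1.00801149e+02 -7.95212957e-02
  5.62201944e+01  4.10364953e+01]
(((542.0574340820312, -253.40145874023438), (123.16551971435547, 163.3466796875), 2.233682632446289), (542.0628346844591, -253.33257958093418), array([[ 477.33826, -174.19038],
       [ 483.7047 , -337.41296],
       [ 606.7766 , -332.61255],
       [ 600.41016, -169.38995]], dtype=float32))
(((536.2520751953125, -46.62616729736328), (173.824951171875, 108.6347885131836), 1.8713841438293457), (536.3563968511272, -46.7006685171602))
```

View pics/t6z.png

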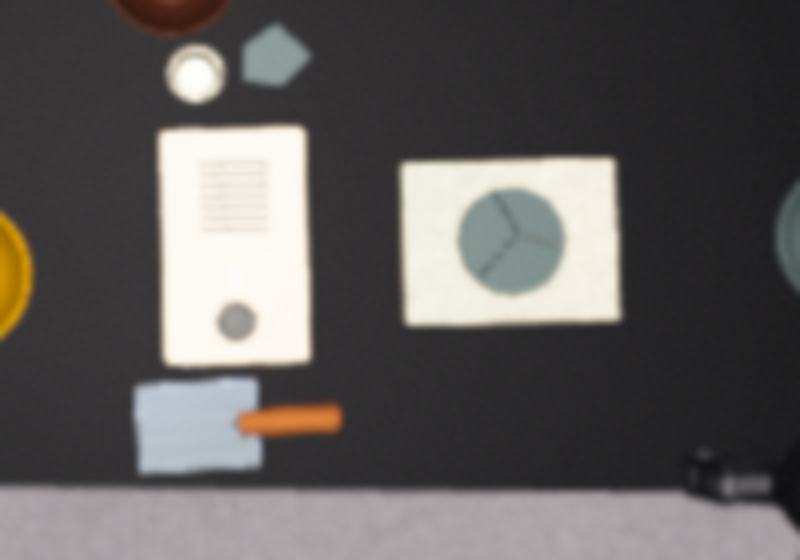

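The lateral offset is now about -1 mm and the yaw error 0.4°. Next I turn the gripper 90° and go behind the board's right edge.

Call:
servo_tool --pt "0 0 0 -0.1 1" --pt "0 0 0 -0.1 1" --pt "0 0 0 -0.1 1" --pt "0 0 0 -0.1 1" --pt "0 0 0 -0.1 1" --pt "0 0 0 -0.1 1" --pt "0 0 0 -0.1 1" --pt "0 0 0 -0.1 1" --pt "0 0 0 -0.1 1" --pt "0 0 0 -0.1 1" --pt "0 0 0 -0.1 1" --pt "0 0 0 -0.1 1" --pt "0 0 0 -0.1 1" --pt "0 0 0 -0.1 1" --pt "0 0 0 -0.1 1" --pt "0 0 0 -0.075 1" --pt "0 0 0 0 1" --pt "0 0 0 0 1"

```text
time_s: 12.97
tcp_pos: [0.3894, -0.4008, 0.0851]
eef_rot: [-180.0, -0.0, 92.0]
force: [-0.1, -0.6, 0.5]
width: 0.0855
```

Call:
servo_tool --pt "0.005 0.02 0 0 1" --pt "0.005 0.02 0 0 1" --pt "0.005 0.02 0 0 1" --pt "0.005 0.02 0 0 1" --pt "0.005 0.02 0 0 1" --pt "0.005 0.02 0 0 1" --pt "0.005 0.02 0 0 1" --pt "0.002 0.017 0 0 1" --pt "0 0 0.02 0 1" --pt "0 0 0.02 0 1" --pt "0 0 0.02 0 1" --pt "0 0 0.02 0 1" --pt "0 0 0 0 1" --pt "0 0 0 0 1" --pt "0 0 0 0 1"

```text
time_s: 14.22
tcp_pos: [0.5459, -0.3595, 0.0062]
eef_rot: [179.9, 0.1, 92.0]
force: [0.7, -0.2, -0.3]
width: 0.0852
```

```bash
python3 - <<'E'
from h import *
s=ctrl.sense();print(s["tcp_pos"],s["eef_rot"])
p,d=ctrl.read_camera("wrist");cv2.imwrite("pics/w7.png",p[:,:,::-1])
L=np.array([536.3,-46.6]);c,sn=np.cos(np.radians(1.87)),np.sin(np.radians(1.87))
r=s["tcp_pos"][:2]*1000-L;print("lamp",r[0]*c+r[1]*sn,-r[0]*sn+r[1]*c)
E
```

```text
[ 0.545892   -0.3595435   0.00620925] [1.79915566e+02 5.95094962e-02 9.20250009e+01]
lamp -0.6250340020597118 -313.0898401659743
```

View pics/w7.png

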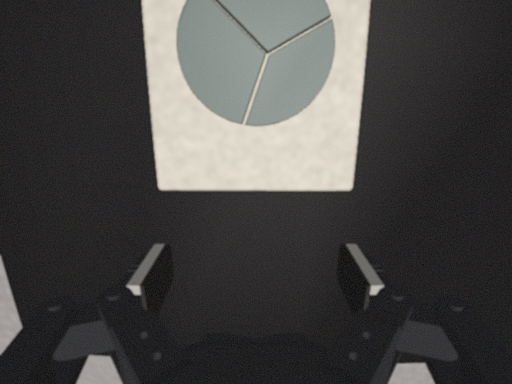

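Call:
servo_tool --pt "0 0 0.008 0 1" --pt "0 0 0.01 0 1" --pt "0 0 0.01 0 1" --pt "0 0 0.01 0 1" --pt "0 0 0.006 0 1" --pt "0 0 0.003 0 1" --pt "0 0 0.002 0 1" --pt "0 0 0 0 1" --pt "0.002 0 0 0 1" --pt "0.003 0 0 0 1" --pt "0.003 0 0 0 1" --pt "0.001 0 0 0 1" --pt "0.001 0 0 0 1" --pt "0.001 0 0 0 1" --pt "0.001 0 0 0 1" --pt "0.001 0 0 0 1" --pt "0.001 0 0 0 1" --pt "0.001 0 0 0 1" --pt "0.001 0 0 0 1" --pt "0.001 0 0 0 1"

```text
time_s: 15.93
tcp_pos: [0.5448, -0.3427, -0.0438]
eef_rot: [180.0, 0.0, 92.1]
force: [0.5, -2.6, -1.0]
width: 0.0854
```

Call:
servo_tool --pt "0.001 0 0 0 1" --pt "0.001 0 0 0 1" --pt "0.0015 0 0 0 1" --pt "0.002 0 0 0 1" --pt "0.0025 0 0 0 1" --pt "0.003 0 0 0 1" --pt "0.003 0 0 0 1" --pt "0.003 0 0 0 1" --pt "0.003 0 0 0 1" --pt "0.003 0 0 0 1" --pt "0.003 0 0 0 1" --pt "0.003 0 0 0 1" --pt "0.003 0 0 0 1" --pt "0.003 0 0 0 1" --pt "0.003 0 0 0 1" --pt "0.003 0 0 0 1" --pt "0.002 0 0 0 1" --pt "0.002 0 0 0 1" --pt "0.001 0 0 0 1" --pt "0 0 0 0 1"

```text
time_s: 17.6
tcp_pos: [0.5429, -0.2959, -0.0439]
eef_rot: [-180.0, -0.0, 92.1]
force: [1.5, -0.7, 0.5]
width: 0.0854
```

```bash
cat >>h.py <<'E'
def lamp(xy):
    L=np.array([536.3,-46.6]);c,sn=np.cos(np.radians(1.87)),np.sin(np.radians(1.87))
    r=np.asarray(xy)-L;return r[0]*c+r[1]*sn,-r[0]*sn+r[1]*c
E
python3 - <<'E'
from h import *
s=ctrl.sense();print(s["tcp_pos"],s["eef_rot"],s["force"],lamp(s["tcp_pos"][:2]*1000))
p,d=ctrl.read_camera("wrist");cv2.imwrite("pics/w8.png",p[:,:,::-1])
p=top("t8")
E
```

```text
[ 0.54294373 -0.29588046 -0.0439162 ] [-1.79992527e+02 -2.10578683e-02  9.20635984e+01] [ 1.48833729 -0.7158299   0.48765171] (np.float64(-1.4942907199170339), np.float64(-249.3645045910034))
```

View pics/w8.png

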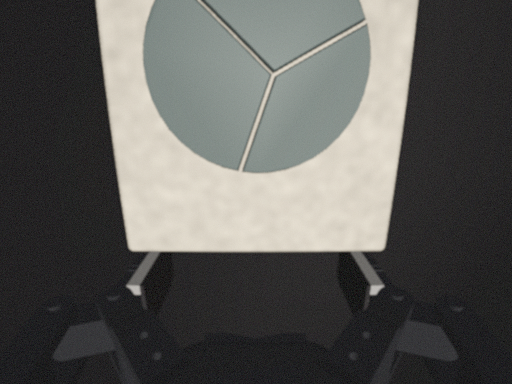

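View pics/t8z.png

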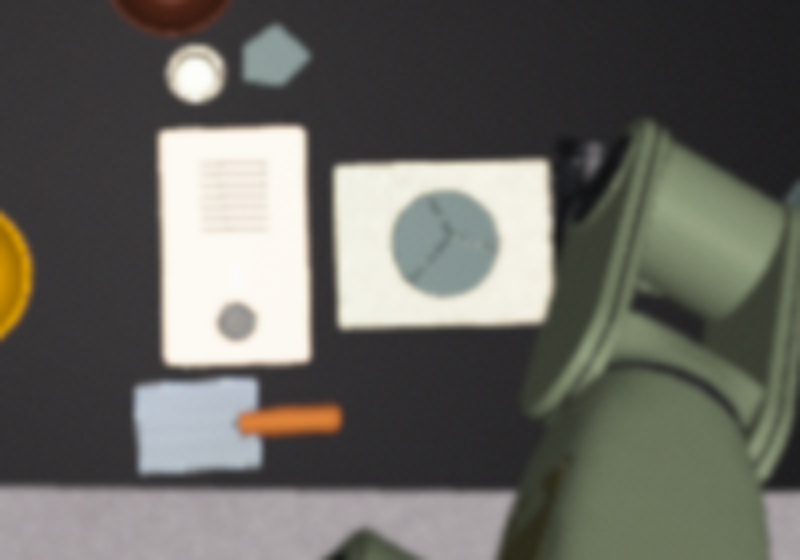

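```bash
python3 - <<'E'
from h import *
p=cv2.imread("pics/t8.png")
for t in(110,130):
  r,c,b=rect(p,(300,180,359,245),.014,t);print(r,c,lamp(r[0]),b)
E
```

```text
((540.0609741210938, -204.08065795898438), (124.03370666503906, 164.70811462402344), 1.8101379871368408) (540.2656048177971, -203.24203743065516) (np.float64(-1.3799160763298364), np.float64(-157.51951748642597)) [[ 475.4737   -123.726654]
 [ 480.67645  -288.35257 ]
 [ 604.64825  -284.43466 ]
 [ 599.4455   -119.80875 ]]
((540.0784301757812, -203.67532348632812), (122.63035583496094, 162.47622680664062), 1.7796001434326172) (540.2893119643865, -203.16931749533165) (np.float64(-1.3492424990931848), np.float64(-157.11496850270672)) [[ 476.27     -124.38053 ]
 [ 481.31564  -286.7784  ]
 [ 603.88684  -282.97012 ]
 [ 598.8412   -120.572235]]
```

Call:
servo_tool --pt "0.001 0 0 0 1" --pt "0.001 0 0 0 1" --pt "0.002 0 0 0 1" --pt "0.003 5e-05 0 0 1" --pt "0.003 5e-05 0 0 1" --pt "0.003 5e-05 0 0 1" --pt "0.003 5e-05 0 0 1" --pt "0.003 5e-05 0 0 1" --pt "0.003 5e-05 0 0 1" --pt "0.003 5e-05 0 0 1" --pt "0.003 5e-05 0 0 1" --pt "0.003 5e-05 0 0 1" --pt "0.003 5e-05 0 0 1" --pt "0.003 5e-05 0 0 1" --pt "0.003 5e-05 0 0 1" --pt "0.003 5e-05 0 0 1" --pt "0.003 5e-05 0 0 1" --pt "0.002 5e-05 0 0 1" --pt "0.001 5e-05 0 0 1" --pt "0 0 0 0 1"

```text
time_s: 19.37
tcp_pos: [0.542, -0.2468, -0.0439]
eef_rot: [-180.0, -0.0, 92.1]
force: [-1.1, -0.4, -0.2]
width: 0.0855
```

```bash
python3 - <<'E'
from h import *
s=ctrl.sense();print(s["tcp_pos"],s["eef_rot"],s["force"],lamp(s["tcp_pos"][:2]*1000))
p,d=ctrl.read_camera("wrist");cv2.imwrite("pics/w9.png",p[:,:,::-1])
p=top("t9")
E
```

```text
[ 0.54195681 -0.24681151 -0.04392858] [-1.79990793e+02 -2.53736580e-02  9.20630393e+01] [-1.05046834 -0.38670529 -0.17729287] (np.float64(-0.8794748863394872), np.float64(-200.28947600429854))
```

View pics/w9.png

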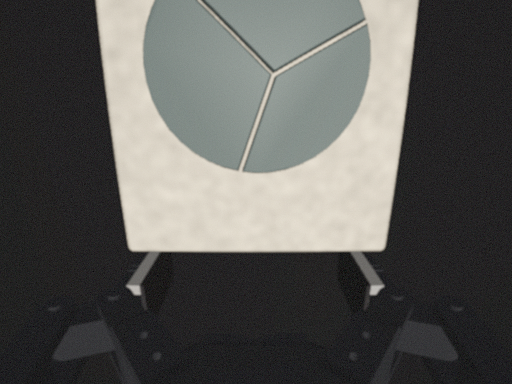

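View pics/t9z.png

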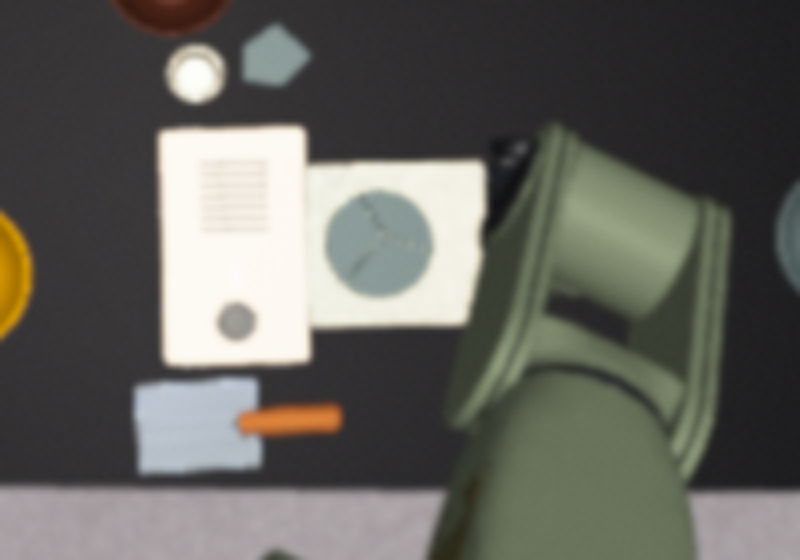

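The wrist view is unchanged, so the board is moving with the fingers. Its leading edge is entering under the panel, centred between the legs, and forces are small. Continuing.

Call:
servo_tool --pt "0.001 0 0 0 1" --pt "0.002 5e-05 0 0 1" --pt "0.003 5e-05 0 0 1" --pt "0.003 5e-05 0 0 1" --pt "0.003 5e-05 0 0 1" --pt "0.003 5e-05 0 0 1" --pt "0.003 5e-05 0 0 1" --pt "0.003 5e-05 0 0 1" --pt "0.003 5e-05 0 0 1" --pt "0.003 5e-05 0 0 1" --pt "0.003 5e-05 0 0 1" --pt "0.003 5e-05 0 0 1" --pt "0.003 5e-05 0 0 1" --pt "0.003 5e-05 0 0 1" --pt "0.003 5e-05 0 0 1" --pt "0.003 5e-05 0 0 1" --pt "0.003 5e-05 0 0 1" --pt "0.003 5e-05 0 0 1" --pt "0.002 0 0 0 1" --pt "0.001 0 0 0 1"

```text
time_s: 21.13
tcp_pos: [0.5409, -0.1929, -0.0439]
eef_rot: [-180.0, 0.0, 92.1]
force: [-0.4, -2.4, -1.3]
width: 0.0855
```

Call:
servo_tool --pt "0.001 0 0 0 1" --pt "0.002 5e-05 0 0 1" --pt "0.003 5e-05 0 0 1" --pt "0.003 5e-05 0 0 1" --pt "0.003 5e-05 0 0 1" --pt "0.003 5e-05 0 0 1" --pt "0.003 5e-05 0 0 1" --pt "0.003 5e-05 0 0 1" --pt "0.003 5e-05 0 0 1" --pt "0.003 5e-05 0 0 1" --pt "0.003 5e-05 0 0 1" --pt "0.003 5e-05 0 0 1" --pt "0.003 5e-05 0 0 1" --pt "0.002 0 0 0 1" --pt "0.001 0 0 0 1" --pt "0 0 0 0 1"

```text
time_s: 22.47
tcp_pos: [0.5401, -0.1538, -0.0439]
eef_rot: [-180.0, -0.0, 92.1]
force: [-0.4, -0.4, -0.3]
width: 0.0856
```

```bash
python3 - <<'E'
from h import *
s=ctrl.sense();print(s["tcp_pos"],s["eef_rot"],s["force"],lamp(s["tcp_pos"][:2]*1000))
p,d=ctrl.read_camera("wrist");cv2.imwrite("pics/w10.png",p[:,:,::-1])
p=top("t10")
E
```

```text
[ 0.54006587 -0.15383816 -0.04388303] [-1.79992689e+02 -2.01144121e-02  9.20645949e+01] [-0.43922322 -0.43622097 -0.25932695] (np.float64(0.26448127364434226), np.float64(-107.30393411351636))
```

View pics/w10.png

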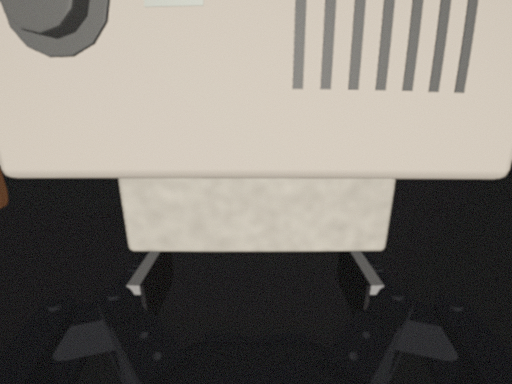

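View pics/t10z.png

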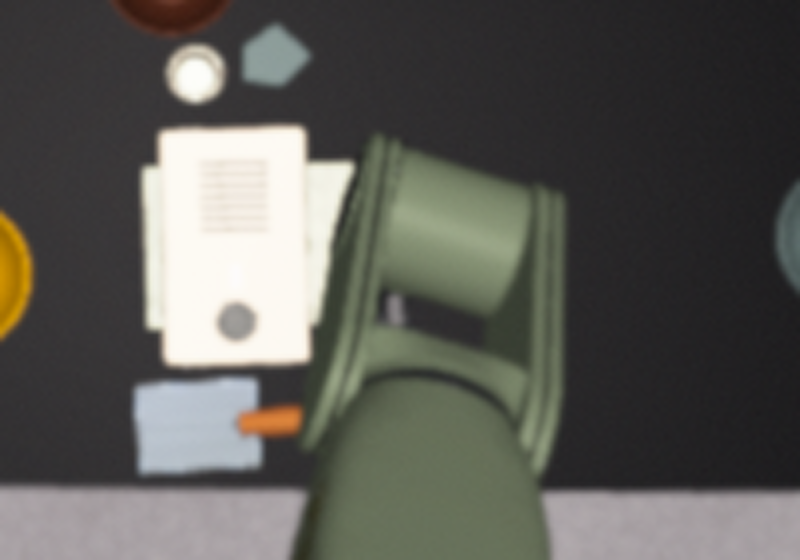

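```bash
python3 - <<'E'
from h import *
p=cv2.imread("pics/w10.png")
a=p[150:200,0:60];b=p[150:200,452:512]
cv2.imwrite("pics/w10z.png",cv2.resize(np.hstack([a,b]),None,fx=6,fy=6,interpolation=cv2.INTER_CUBIC))
np.set_printoptions(precision=4,suppress=True)
print("board",wray([[128,251],[386,251]],-.0579))
print("panel",wray([[256,177.5],[1,165],[511,165]],-.0879))
print("btn",wray([[57,10]],-.0969))
p=cv2.imread("pics/t10.png")
# board leading edge strip col vs z=.014
g=p[:,:,::-1].min(2).astype(float)
for r in(200,210,220): print(r,g[r,248:268].astype(int))
E
```

```text
board [[ 0.0113 -0.0575 -0.0579]
 [ 0.0111  0.0612 -0.0579]]
panel [[ 0.0542  0.0011 -0.0879]
 [ 0.0587 -0.0806 -0.0879]
 [ 0.0585  0.0832 -0.0879]]
btn [[ 0.0995 -0.0477 -0.0969]]
200 [ 56  56  57  56  56  57  69 123 190 223 228 225 223 234 241 243 243 243
 243 243]
210 [ 55  54  54  54  56  57  62  97 164 215 228 222 216 229 239 243 243 243
 243 243]
220 [ 56  55  55  55  56  56  57  80 145 208 229 227 221 230 240 243 243 243
 243 243]
```

View pics/w10z.png

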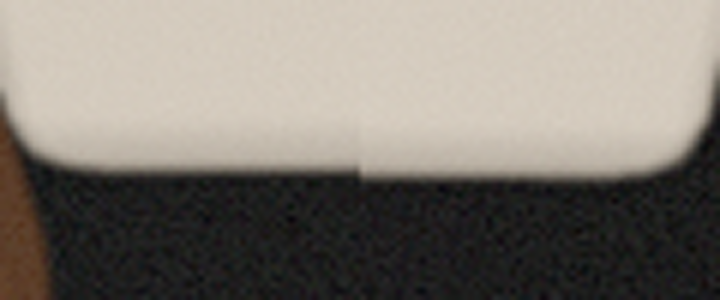

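Wrist and top views agree: about 15 mm still to go, and the lateral error is under 1 mm. Final push, then back off and rise.

Call:
servo_tool --pt "0.001 0 0 0 1" --pt "0.002 0 0 0 1" --pt "0.002 0 0 0 1" --pt "0.002 0 0 0 1" --pt "0.002 0 0 0 1" --pt "0.002 0 0 0 1" --pt "0.002 0 0 0 1" --pt "0.001 0 0 0 1" --pt "0.001 0 0 0 1" --pt "0 0 0 0 1" --pt "0 0 0 0 1"

```text
time_s: 23.48
tcp_pos: [0.5396, -0.1391, -0.0439]
eef_rot: [180.0, -0.0, 92.1]
force: [0.5, -1.0, -0.1]
width: 0.0854
```

```bash
python3 - <<'E'
from h import *
s=ctrl.sense();print(s["tcp_pos"],s["eef_rot"],s["force"],lamp(s["tcp_pos"][:2]*1000))
p,d=ctrl.read_camera("wrist");cv2.imwrite("pics/w11.png",p[:,:,::-1])
E
```

```text
[ 0.53963942 -0.13907176 -0.04387348] [ 1.79993470e+02 -1.21249666e-02  9.20632132e+01] [ 0.48742144 -1.00264589 -0.09762283] (np.float64(0.32011445519430026), np.float64(-92.53148423178693))
```

View pics/w11.png

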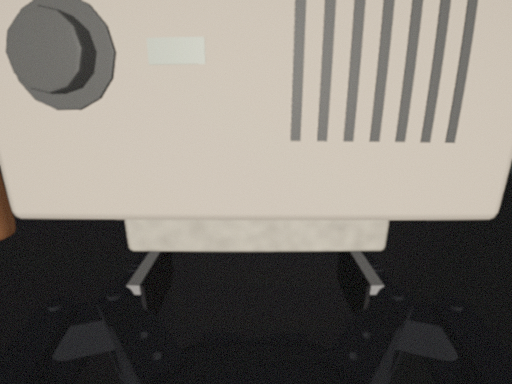

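Call:
servo_tool --pt "-0.003 0 0 0 1" --pt "-0.008 0 0 0 1" --pt "-0.015 0 0 0 1" --pt "-0.015 0 0 0 1" --pt "0 0 -0.02 0 1" --pt "0 0 -0.03 0 1" --pt "0 0 -0.03 0 1" --pt "0 0 -0.03 0 1" --pt "-0.03 0 -0.03 0 1" --pt "-0.03 0 0 0 1" --pt "-0.03 0 0 0 1" --pt "-0.02 0 0 0 1" --pt "0 0 0 0 1" --pt "0 0 0 0 1"

```text
time_s: 24.7
tcp_pos: [0.5444, -0.2911, 0.0952]
eef_rot: [-180.0, -0.0, 91.9]
force: [-0.8, 0.6, 0.1]
width: 0.0854
```

```bash
python3 - <<'E'
from h import *
s=ctrl.sense();print(s["tcp_pos"],s["eef_rot"],s["force"])
p=top("t12")
g=p.min(2).astype(float)
E
```

```text
[ 0.54435271 -0.29109756  0.0951828 ] [-1.79975120e+02 -4.08912572e-02  9.18986007e+01] [-0.81178153  0.55298169  0.07627002]
```

View pics/t12z.png

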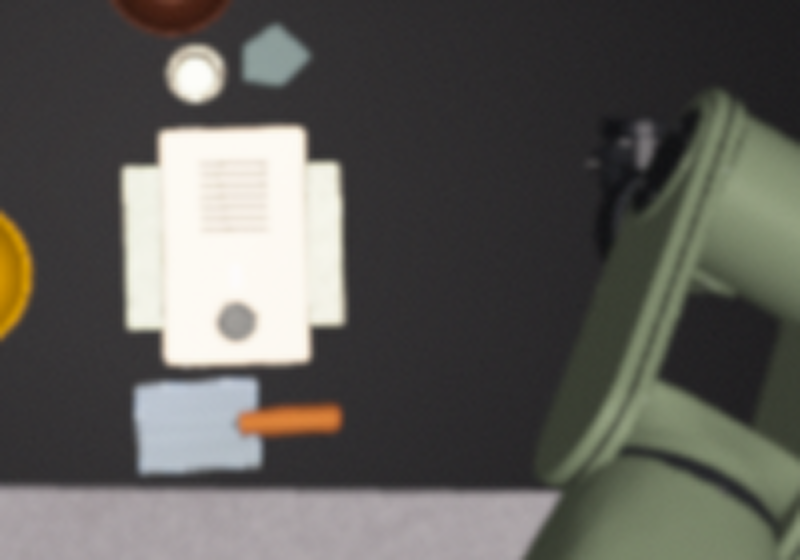

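```bash
python3 - <<'E'
from h import *
p=cv2.imread("pics/t12.png");g=p.min(2).astype(float);T=120
def cr(a,i0,sgn):
    for i in range(i0,i0+20*sgn,sgn):
        if a[i]>T: 
            j=i-sgn; return j+sgn*(T-a[j])/(a[i]-a[j])
L=[[cr(g[r],243,1),r] for r in range(196,229)]
R=[[cr(g[r],315,-1),r] for r in range(196,226)]
Tl=[[c,cr(g[:,c],180,1)] for c in range(253,257)];Tr=[[c,cr(g[:,c],180,1)] for c in range(300,303)]
Bl=[[c,cr(g[:,c],240,-1)] for c in range(253,257)];Br=[[c,cr(g[:,c],240,-1)] for c in range(300,303)]
f=lambda q:np.array([lamp(w) for w in proj("top",q,.014)[:,:2]*1000])
l,r=f(L),f(R)
print("y edges",l[:,1].mean(),r[:,1].mean(),"mid",(l[:,1].mean()+r[:,1].mean())/2,"slopes deg",np.degrees(np.polyfit(l[:,0],l[:,1],1)[0]),np.degrees(np.polyfit(r[:,0],r[:,1],1)[0]))
tl,tr,bl,br=[f(q)[:,0].mean() for q in(Tl,Tr,Bl,Br)]
print("x",tl,tr,bl,br,"mid",(tl+bl)/2,(tr+br)/2)
print(rect(p,(250,172,306,190),.044)[0])
q=[[220+236/4-.4,150+321/4-.4]];print("btn",proj("top",q,.053),lamp(proj("top",q,.053)[0,:2]*1000))
np.set_printoptions(precision=4,suppress=True)
print("wrist11 board",wray([[127,251],[387,251]],-.0579),"panel",wray([[256,219]],-.0839),wray([[4,185],[508,185]],-.0879))
E
```

```text
y edges 80.67802984679189 -82.09226721296004 mid -0.7071186830840759 slopes deg 0.5036952115345775 -0.369691306509249
x 62.036410086621345 61.89491471403982 -60.76384805508363 -60.527916508111495 mid 0.6362810157688585 0.6834991029641628
((611.2764892578125, -44.486270904541016), (25.108985900878906, 108.4351806640625), 0.6104574799537659)
btn [[ 0.48214672 -0.0478904   0.053     ]] (np.float64(-54.16654634031991), np.float64(0.477411493877002))
wrist11 board [[ 0.0113 -0.058  -0.0579]
 [ 0.0111  0.0617 -0.0579]] panel [[ 0.0386  0.0011 -0.0839]] [[ 0.052  -0.0814 -0.0879]
 [ 0.0518  0.084  -0.0879]]
```

The board is centred to within about 1 mm in both views (top: x +0.65, y −0.7; wrist gap: 27.4 of 27.5 mm). Next I shut the fingers and move above the button.

Call:
servo_tool --pt "0.01 -0.0025 0 0 -1" --pt "0.02 -0.0045 0 0 -1" --pt "0.02 -0.0045 0 0 -1" --pt "0.02 -0.0045 0 0 -1" --pt "0.02 -0.0045 0 0 -1" --pt "0.02 -0.0045 0 0 -1" --pt "0.02 -0.0045 0 0 -1" --pt "0.02 -0.0045 0 0 -1" --pt "0.02 -0.0045 0 0 -1" --pt "0.02 -0.0045 0 0 -1" --pt "0.02 -0.0045 0 0 -1" --pt "0.02 -0.0045 0 0 -1" --pt "0.015 -0.003 0 0 -1" --pt "0 0 0 0 -1" --pt "0 0 0 0 -1" --pt "0 0 0 0 -1" --newtons 20

```text
time_s: 26.08
tcp_pos: [0.4811, -0.0465, 0.0957]
eef_rot: [180.0, 0.0, 92.1]
force: [-0.1, -0.5, -0.6]
width: -0.0002
```

```bash
python3 - <<'E'
from h import *
s=ctrl.sense();print(s["tcp_pos"],s["eef_rot"],s["width"])
p,d=ctrl.read_camera("wrist");cv2.imwrite("pics/w13.png",p[:,:,::-1])
m=ctrl.camera_model("wrist");T=m["hand_eye"]
np.set_printoptions(precision=4,suppress=True,linewidth=200)
for v in range(195,280,5):
    u=255;z=d[v,u];c=np.array([(u-m["cx"])/m["fx"]*z,(v-m["cy"])/m["fy"]*z,z]);print(v,z,T[:3,:3]@c+T[:3,3])
E
```

```text
[ 0.48107188 -0.04645908  0.09569094] [1.79978439e+02 2.01546426e-02 9.21349879e+01] -0.00024123719158524164
195 0.22985902 [0.0041 0.001  0.044 ]
200 0.22960132 [0.0004 0.001  0.0425]
205 0.2323537 [-0.0044  0.001   0.0439]
210 0.23441912 [-0.009   0.001   0.0446]
215 0.23503809 [-0.0131  0.001   0.0439]
220 0.24483304 [-0.0209  0.001   0.0517]
225 0.2465447 [-0.0257  0.001   0.0519]
230 0.24935564 [-0.031   0.001   0.0532]
235 0.1493565 [ 0.0101  0.0009 -0.0387]
240 0.1438909 [ 0.0102  0.0009 -0.0444]
245 0.13926893 [ 0.01    0.0008 -0.0493]
250 0.13345107 [ 0.0106  0.0008 -0.0552]
255 0.13000725 [ 0.0102  0.0008 -0.0589]
260 0.12733275 [ 0.0095  0.0008 -0.062 ]
265 0.12154697 [ 0.0106  0.0008 -0.0677]
270 0.121058255 [ 0.0089  0.0008 -0.0688]
275 0.12210279 [ 0.0063  0.0008 -0.0685]
```

View pics/w13.png

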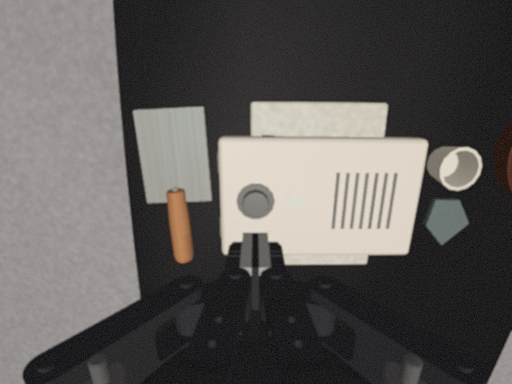

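The shut tips are 38 mm behind the TCP, and the button sits right under them at (256,202). Descend to just above it, then press in small steps.

Call:
servo_tool --pt "-0.001 0 0.01 0 -1" --pt "0 0 0.018 0 -1" --pt "0 0 0.018 0 -1" --pt "0 0 0.015 0 -1" --pt "0 0 0.008 0 -1" --pt "0 0 0.004 0 -1" --pt "0 0 0.001 0 -1" --pt "0 0 0 0 -1" --pt "0 0 0 0 -1"

```text
time_s: 26.88
tcp_pos: [0.482, -0.048, 0.0222]
eef_rot: [179.9, 0.0, 92.0]
force: [-0.1, 0.4, -0.4]
width: 0.0001
```

Call:
servo_tool --pt "0 0 0.001 0 -1" --pt "0 0 0.001 0 -1" --pt "0 0 0.001 0 -1" --pt "0 0 0.001 0 -1" --pt "0 0 0.001 0 -1" --pt "0 0 0.001 0 -1" --pt "0 0 0.001 0 -1" --pt "0 0 0 0 -1" --pt "0 0 0 0 -1"

```text
time_s: 27.63
tcp_pos: [0.4821, -0.0479, 0.0159]
eef_rot: [179.9, 0.0, 92.1]
force: [-1.1, 0.1, 12.1]
width: -0.0002
```

```bash
python3 - <<'E'
from h import *
s=ctrl.sense();print(s["tcp_pos"],s["force"],s["torque"])
p,d=ctrl.read_camera("wrist");cv2.imwrite("pics/w14.png",p[:,:,::-1])
p,d=ctrl.read_camera("side");cv2.imwrite("pics/s14.png",cv2.resize(p[150:240,230:350,::-1],None,fx=6,fy=6,interpolation=cv2.INTER_CUBIC))
E
```

```text
[ 0.48208089 -0.0479355   0.01587727] [-1.12793637  0.10506703 12.11580768] [-0.0211004   0.21504683 -0.013589  ]
```

View pics/w14.png

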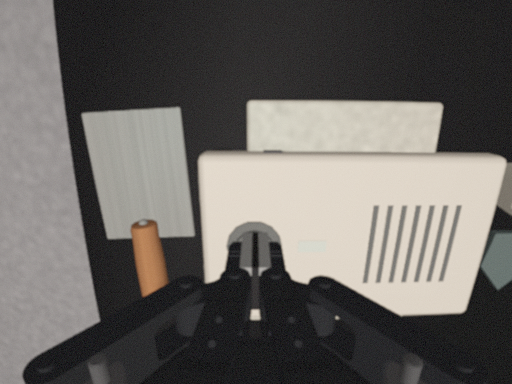

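View pics/s14.png

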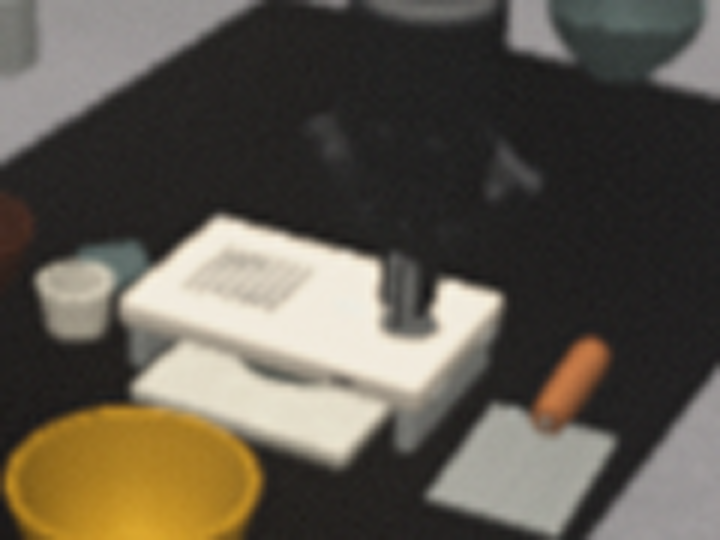

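```bash
python3 - <<'E'
from h import *
s=ctrl.sense()
p,d=ctrl.read_camera("wrist")
m=ctrl.camera_model("wrist");T=m["hand_eye"]
K=np.array([[m["fx"],0,m["cx"]],[0,m["fy"],m["cy"]],[0,0,1]])
U,V=np.meshgrid(np.arange(200,312),np.arange(200,270));u=cv2.undistortPoints(np.float64(np.c_[U.ravel(),V.ravel()]).reshape(-1,1,2),K,m["distortion"]).reshape(-1,2)
z=d[200:270,200:312].ravel();P=(np.c_[u,np.ones(len(u))]*z[:,None])@T[:3,:3].T+T[:3,3]
H=(s["tcp_pos"][2]-P[:,2]).reshape(U.shape)*1000;H[d[200:270,200:312]==0]=-99
for r in range(12,60,4): print(200+r,H[r,16:96:4].round(0).astype(int))
cv2.imwrite("pics/w14z.png",cv2.resize(p[200:290,190:320,::-1],None,fx=6,fy=6,interpolation=cv2.INTER_CUBIC))
E
```

```text
212 [43 43 44 43 43 44 43 42 43 43 43 43 43 43 43 44 43 43 43 44]
216 [44 43 43 43 42 44 43 43 43 45 44 44 43 44 44 42 42 42 43 44]
220 [44 43 43 44 43 43 44 44 44 42 43 43 44 43 44 44 42 43 43 43]
224 [44 44 43 44 42 43 45 45 45 45 44 45 44 43 44 42 43 43 42 43]
228 [42 43 44 43 43 44 45 44 43 45 44 44 45 45 45 44 45 43 42 44]
232 [44 42 43 43 45 45 45 52 51 51 52 51 52 45 44 45 43 43 43 43]
236 [43 44 43 45 45 45 45 55 56 56 55 55 57 46 46 44 43 43 42 42]
240 [44 43 44 45 44 45 47 60 60 61 60 62 61 46 44 44 43 43 44 43]
244 [43 42 43 44 58 57 57 66 64 66 65 65 64 65 57 57 46 43 43 43]
248 [44 44 44 62 61 61 61 69 68 68 68 69 69 69 61 61 61 44 43 43]
252 [43 44 42 66 65 64 65 71 73 72 71 72 73 72 65 65 65 44 44 42]
256 [44 43 43 69 69 70 76 76 75 75 75 75 76 75 69 68 69 43 43 43]
```

View pics/w14z.png

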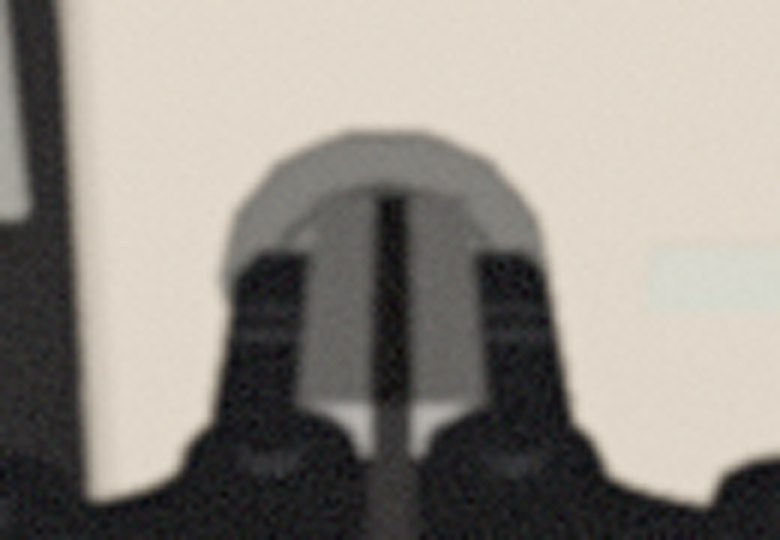

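Call:
servo_tool --pt "0 0 0.0005 0 -1" --pt "0 0 0.0005 0 -1" --pt "0 0 0 0 -1" --pt "0 0 0 0 -1" --pt "0 0 0 0 -1"

```text
time_s: 28.2
tcp_pos: [0.4821, -0.0479, 0.0157]
eef_rot: [179.9, 0.0, 92.1]
force: [-3.2, 0.4, 19.1]
width: 0.0002
```

There is a hard stop: 1 mm more command gave 0.2 mm of motion and 19 N, well above the 4 N spring, so the button is fully down. Release and move clear.

Call:
servo_tool --pt "0 0 -0.002 0 -1" --pt "0 0 -0.003 0 -1" --pt "0 0 -0.006 0 -1" --pt "0 0 -0.015 0 -1" --pt "0 0 -0.025 0 -1" --pt "0 0 -0.03 0 -1" --pt "0 0 -0.03 0 -1" --pt "0 0 -0.03 0 -1" --pt "-0.02 0 -0.01 0 -1" --pt "-0.03 0 0 0 -1" --pt "-0.03 0 0 0 -1" --pt "-0.03 0 0 0 -1" --pt "-0.03 0 0 0 -1" --pt "-0.03 0 0 0 -1" --pt "-0.03 0 0 0 -1" --pt "-0.02 0 0 0 -1" --pt "-0.01 0 0 0 -1" --pt "0 0 0 0 -1" --pt "0 0 0 0 -1"

```text
time_s: 29.78
tcp_pos: [0.4889, -0.2768, 0.164]
eef_rot: [-179.9, -0.1, 92.0]
force: [-0.5, 0.5, 0.2]
width: -0.0
```

```bash
python3 - <<'E'
from h import *
s=ctrl.sense();print(s["tcp_pos"],s["force"],s["time_s"])
p=top("t15")
p,d=ctrl.read_camera("side");cv2.imwrite("pics/s15.png",cv2.resize(p[150:250,230:360,::-1],None,fx=6,fy=6,interpolation=cv2.INTER_CUBIC))
p=cv2.imread("pics/t15.png");g=p.min(2).astype(float);T=120
def cr(a,i0,sgn):
    for i in range(i0,i0+20*sgn,sgn):
        if a[i]>T: 
            j=i-sgn; return j+sgn*(T-a[j])/(a[i]-a[j])
f=lambda q:np.array([lamp(w) for w in proj("top",q,.014)[:,:2]*1000])
l=f([[cr(g[r],243,1),r] for r in range(196,229)]);r=f([[cr(g[r],315,-1),r] for r in range(196,226)])
print("ymid",(l[:,1].mean()+r[:,1].mean())/2)
a,b,c,e=[f(q)[:,0].mean() for q in([[k,cr(g[:,k],180,1)] for k in range(253,257)],[[k,cr(g[:,k],180,1)] for k in range(300,303)],[[k,cr(g[:,k],240,-1)] for k in range(253,257)],[[k,cr(g[:,k],240,-1)] for k in range(300,303)])]
print("xmid",(a+c)/2,(b+e)/2)
E
```

```text
[ 0.48893298 -0.27681971  0.16399844] [-0.50487348  0.51258593  0.16562966] 29.7833
ymid -0.7082751377479113
xmid 0.6373892749950549 0.693829232342253
```

View pics/s15.png

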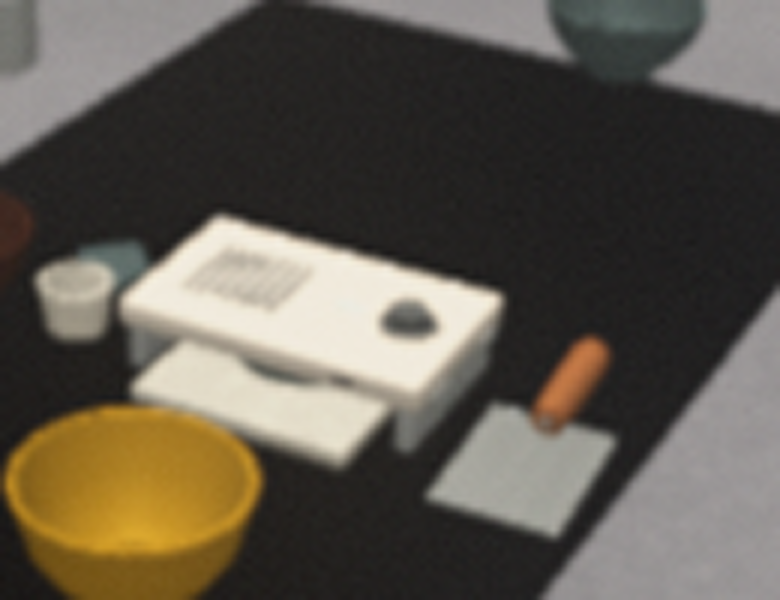

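View pics/t15z.png

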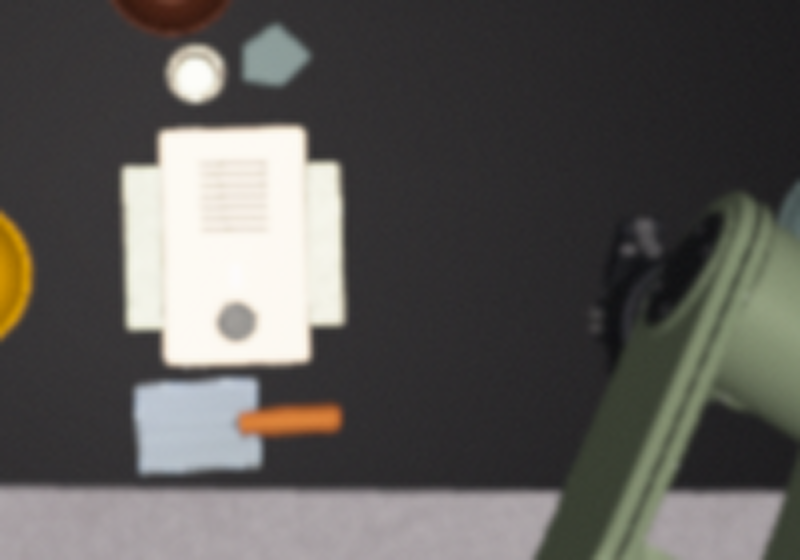

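The button is back up, at side-crop (410,312). The board is centred under the lamp, the bystanders are where they were, and the arm is clear. Handing in.

```bash
python3 -c "
from cell import ctrl
print(ctrl.job_done())"
```

```text
the job is handed in; nothing more can be done
None
```

I pushed the board under the curing lamp, pressed the button fully down, and moved the arm clear. The job was handed in at about 30 s.

- **Pushing:** I squared the board with a two-finger push on its near long edge. I then pushed its right edge about 207 mm along the passage. Forces stayed within about 3 N and nothing jammed against the legs.
- **Centring:** the last top-camera check put the board about 0.7 mm off centre in both directions. The wrist view before backing off gave about 0 mm along the passage and 0.5 mm across.
- **Button:** it met a hard stop, where 1 mm more command gave only 0.2 mm of motion and 19 N. The side view showed it sprung back afterwards.
- **Coaster and bystanders:** the joints looked unchanged in the last wrist view before the coaster went under the panel. After that only its rim showed. The bystanders in the final top and side crops had not visibly moved. The goggles were outside those crops, as was most of the dark and grey bowls.

**Disagreement:** both the wrist depth and the side view showed the open fingertips about 50 mm behind the reported TCP, not 13 mm (38 mm when shut). My first approach therefore passed about 44 mm above the bench. It touched nothing, and I corrected for it in every later move.

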